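# Square up a stack of lock cover plates in the drilling jig and hold it for clamping

## Robot

A 7-joint arm with a two-finger parallel gripper is mounted at the origin on the work surface. World frame = base frame: x ahead of the robot, y to its left, z up, the work surface at z = 0. Lengths are in m, angles in rad, forces in N, time in s.
With the tool pointing down it reaches from about 0.425 to 0.95 m from the base axis. Payload 4.7 kg.
Tool frame: the origin (TCP) lies midway between the tips of the shut fingers; the grasp point (between the pads) lies 19 mm behind it (robot.grasp_offset is the z of the grasp point in the tool frame, in m); z points along the fingers, y is the direction in which the jaws open and shut (so a half turn about z gives the same grasp; the last joint's range is limited). The gripper opens to 87 mm and grips with 3 to 60 N. Pads are 19 mm wide; open, the fingers measure 117 mm over their backs; the gripper's body (75 mm by 190 mm) begins 51 mm behind the grasp point.
Start: joints at [-1.315, 0.469, -0.049, 1.532, 0.024, 1.141, -0.082], TCP at [0.19, 0.648, 0.223] pointing down, gripper open.
Joint ranges: [-2.59, 2.59], [-0.33, 1.99], [-1.39, 1.29], [0.1, 2.45], [-1.04, 4.18], [0.21, 1.99], [-2.66, 2.66]. Speed limits (rad/s): [2.57, 2.57, 3.14, 3.14, 3.14, 3.14, 3.14].

## Interface

Orientations are given as a unit quaternion [w, x, y, z].
In Python, from plant import robot, get_image, get_calibration gives the robot as it stands.
- The arm moves only by the tool servo_tool, never from a script. Its argument "rows" is a list of rows, each a list of 5 numbers: the closure, from 0 (fully open) to 1 (shut), then the shift along the tool's x, y, z in m, then the turn about the tool's z in degrees. A call has 1 to 20 rows; each row is the pose to reach, as a shift and turn from the pose commanded when the call began, along the tool's axes at that moment; what a row does not reach only later rows make up. A row lasts 1/12 s, in which the tool goes at most 41.7 mm and 7.16 degrees, less where a joint would pass 70% of its speed; a pose out of reach is approached as far as the arm can. A call with a gripper value outside its range is refused whole. The fingers move at their own pace and stop on an object; the grip force is fixed at half the most. Time passes only in rows, so rows that repeat a pose let the fingers close. It gives the time, the measured TCP pose, the force and the opening at its end, in the units of the state.
- robot.read_state(): the state, without advancing time (a new reading comes with each control period).
- get_image(name): name is "side" or "top" or "wrist"; returns (picture, depth): 384x512x3 uint8, red, green, blue; 384x512 float32, m along the optical axis (not along the pixel's ray), 0 where there is no reading.
- get_calibration(name): a dict with "K" (3x3 intrinsics, pixels), "origin" and "rotation" of the camera in the world. Camera axes: x right, y down, z forward; pixel columns grow to the right and rows downward; lengths in m; the calibration is good to about 2 mm. The wrist camera is an equidistant fisheye: a pixel r from the principal point sees the ray r / f radians off the axis. A picture is of the moment at which its call begins: read the wrist's pose just before it. get_calibration takes no time and is no camera call; for the wrist camera it gives the pose at the moment of the call.
- robot.hand_in(): hands the job in, once; it reports no verdict.
The state is a dict: "t": time; "joint_pos": joint angles; "joint_vel": joint speeds; "effort": joint torques, N m; "position": TCP position; "tcp_rot": TCP orientation; "ft_force": force on the tool from outside, world axes, zero at the start; "wrist_torque": the same for the moment, N m; "grip_width": finger opening in m.
Only numpy, scipy, OpenCV 4.12 (cv2) and the standard library are available. Lean on these libraries where they do the work, as an engineer would, in place of code of your own. Each camera call takes 0.05 s, during which the arm holds its last target.

## Task

Four lock cover plates lie in an untidy stack on the drilling jig. Tap the stack square into the corner of the jig, until every plate is flush against both the back fence and the end stop, and then keep the whole stack pressed against the back fence with a steady push of about 12 newtons, so that the locksmith can close the clamps and drill. Finish while still pressing, without letting go, and leave the padlock, the lock cylinder and the screwdriver where they lie.

Things in the scene. Friction and masses are not known exactly. Their poses are not given: they have to be found in the camera images.
- jig: drilling jig fixed to the bench: varnished plywood board 230 (x) by 320 (y) by 18 mm, a low aluminium fence along y in its far half, two toggle clamps standing open 25 mm and more behind it, up to 155 mm above the bench. Origin on the bench under the board's centre; x points square to the fence, from the open front; z up. Plates lie on the board's top, z = 18 mm
- fence: back fence, fixed on the jig: aluminium angle, 290 mm long (y), upright leg 30 mm high, 5 mm thick. Origin in its front face (which the plates are to lie against), level with the board's top, mid-length; axes parallel to the jig's: the plates lie on its -x side
- stop: end stop at the left (+y), fixed: steel bar 86 mm long (x), 14 wide, 28 high, square out from the fence, with a hook and black knob over the fence. Origin in the corner to be filled: in the fence's front face and the stop's plate side, at board-top level; axes parallel to the jig's. A plate home in the corner has its origin at x = -35 mm, y = -55 mm here, axes parallel
- plate_1: flat aluminium lock cover plate, 70 (x) by 110 (y) by 6 mm, a slot 10 x 34 mm in its middle, loose, about 0.12 kg, sliding easily (friction about 0.3); origin at the centre of its underside; the lowest of the stack, lying on the board
- plate_2: flat aluminium lock cover plate, 70 (x) by 110 (y) by 6 mm, a slot 10 x 34 mm in its middle, loose, about 0.12 kg, sliding easily (friction about 0.3); origin at the centre of its underside; the second from below
- plate_3: flat aluminium lock cover plate, 70 (x) by 110 (y) by 6 mm, a slot 10 x 34 mm in its middle, loose, about 0.12 kg, sliding easily (friction about 0.3); origin at the centre of its underside; the third from below
- plate_4: flat aluminium lock cover plate, 70 (x) by 110 (y) by 6 mm, a slot 10 x 34 mm in its middle, loose, about 0.12 kg, sliding easily (friction about 0.3); origin at the centre of its underside; the uppermost; the stack is 24 mm high, so its upper face is 42 mm above the bench
- padlock: brass padlock lying flat on the bench right (-y) of the jig, body 42 x 50 x 22 mm with a steel shackle; origin at the centre of the body's underside; to be left alone
- cylinder: brass lock cylinder lying on its side on the bench right (-y) of the jig, about 62 x 33 x 17 mm; origin under its middle; to be left alone
- screwdriver: screwdriver, 200 mm long, black handle, lying on the bench left (+y) of the jig; origin under its middle; to be left alone
Not all that is in view belongs to the job. What is shaped like the plate_3 but yellow is not meant. What is shaped like the plate_4 but orange is not meant.

How it is judged:
By the outcome, as a careful person would: the job done as asked, in the order asked, and still so for the second after the job is handed in, while the arm keeps its last pose, push and grip.
It also fails if it takes over 58 s, if anything falls off the work surface, if the arm or the gripper's body presses on something with over 40 N, if the wrist force passes 120 N, or if a joint passes its speed limit or range.

## Working session

There is one attempt and no reset: what is moved stays moved. The work goes in short steps, Python scripts to look and compute and a tool call to move; the robot and the scene stay as the last step left them, time stands still between calls to the robot, and variables do not carry over. Pictures are saved under pics/ and viewed, and the job is handed in when it is done.

Besides the shell and the picture viewer there is one more tool, called after "Call:" by a JSON object that holds its "op" and its "data", one argument or row to a line. servo_tool: Moves the arm, as the interface text tells. Its arguments: {"type":"object","properties":{"rows":{"type":"array","items":{"type":"array","items":{"type":"number"}}}},"required":["rows"]}

```bash
ls; mkdir -p pics; cat > h.py <<'E'
import numpy as np,cv2
from plant import robot,get_image,get_calibration
def shot(n,f):
    im,d=get_image(n); c=get_calibration(n)
    cv2.imwrite('pics/%s.png'%f,im[:,:,::-1]); np.savez('pics/%s.npz'%f,im=im,d=d,K=c['K'],o=c['origin'],R=c['rotation'])
    return im,d,c
def world(f):
    z=np.load('pics/%s.npz'%f);d=z['d'];K=z['K'];v,u=np.mgrid[:d.shape[0],:d.shape[1]]
    p=np.stack([(u-K[0,2])/K[0,0]*d,(v-K[1,2])/K[1,1]*d,d],-1)
    return p@z['R'].T+z['o'],z['im'],d
def plane(f,u,v,zz):
    z=np.load('pics/%s.npz'%f);K=z['K']
    r=z['R']@np.array([(u-K[0,2])/K[0,0],(v-K[1,2])/K[1,1],1]);o=z['o']
    return o+r*(zz-o[2])/r[2]
E
python3 - <<'E'
from h import *
s=robot.read_state()
for k,v in s.items(): print(k,np.round(v,4))
for n in ('top','side'):
    im,d,c=shot(n,n+'0'); print(n,c)
E
```

```text
pics
t 0.0
joint_pos [-1.3149  0.4695 -0.0486  1.5337  0.0241  1.141  -0.0823]
joint_vel [ 0.0006 -0.0011  0.0002 -0.0001 -0.0013  0.0014 -0.0006]
effort [ 1.00000e-03 -5.07977e+01 -8.02000e-02 -2.36159e+01 -6.14000e-02
  3.82000e-02  2.00000e-04]
position [0.1895 0.6472 0.2215]
tcp_rot [-1.000e-04  1.419e-01  9.899e-01 -1.000e-03]
ft_force [ 0.3041  1.087  -0.6601]
wrist_torque [-0.0401 -0.0135  0.0257]
grip_width 0.087
top {'K': array([[435.05264688,   0.        , 252.56029561],
       [  0.        , 435.05264688, 189.89284223],
       [  0.        ,   0.        ,   1.        ]]), 'origin': array([0.4320762 , 0.02503369, 1.04190228]), 'rotation': array([ 0.04324068, -0.69749786,  0.71380926, -0.04586196])}
side {'K': array([[413.66886657,   0.        , 259.97792144],
       [  0.        , 413.66886657, 197.09101105],
       [  0.        ,   0.        ,   1.        ]]), 'origin': array([ 0.32486632, -0.64742369,  0.67512247]), 'rotation': array([-0.40831776,  0.89572885, -0.16163609,  0.06942773])}
```

```bash
python3 - <<'E'
s=open('h.py').read()
s=s.replace("R=c['rotation'])","R=Q(c['rotation']))").replace("def shot","from scipy.spatial.transform import Rotation\ndef Q(q):\n    q=np.array(q); return q if q.ndim==2 else Rotation.from_quat(np.r_[q[1:],q[0]]).as_matrix()\ndef shot",1)
open('h.py','w').write(s)
E
python3 - <<'E'
from h import *
for n in ('top','side'):
    z=dict(np.load(f'pics/{n}0.npz')); z['R']=Q(z['R']); np.savez(f'pics/{n}0.npz',**z); print(z['R'].round(3))
E
```

```text
[[-0.023 -0.992  0.126]
 [-1.     0.023 -0.005]
 [ 0.002 -0.126 -0.992]]
[[ 0.938 -0.233  0.256]
 [-0.346 -0.614  0.709]
 [-0.008 -0.754 -0.657]]
```

View pics/top0.png

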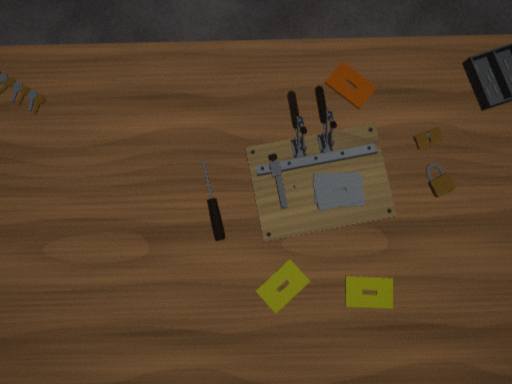

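View pics/side0.png

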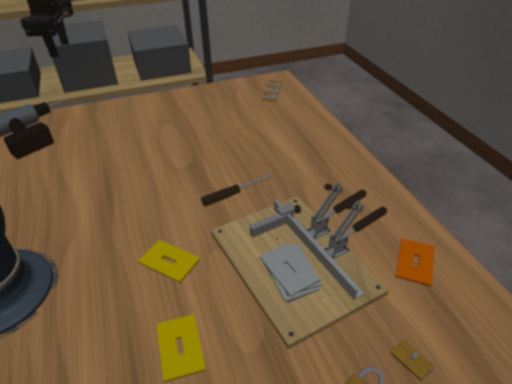

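```bash
python3 - <<'E'
from h import *
im=cv2.imread('pics/top0.png')
a=cv2.resize(im[80:245,240:400],None,fx=4,fy=4,interpolation=cv2.INTER_CUBIC)[:600]
a=cv2.convertScaleAbs(a,alpha=1.7)
cv2.imwrite('pics/topc.png',cv2.resize(im[120:245,240:400],None,fx=4.8,fy=4.8,interpolation=cv2.INTER_CUBIC)*1)
P,_,d=world('top0')
for u,v in [(340,190),(330,200),(270,210),(300,160),(281,190),(420,250)]: print(u,v,P[v,u].round(4))
# holes: board screws
for u,v,z in [(253,152,.018),(370,129,.018),(268,235,.018),(389,211,.018)]: print(plane('top0',u,v,z).round(4))
E
```

```text
340 190 [ 0.5541 -0.1831  0.0403]
330 200 [ 0.5311 -0.1585  0.0423]
270 210 [ 0.5131 -0.0203  0.0172]
300 160 [ 0.6306 -0.0951  0.0215]
281 190 [ 0.5566 -0.0458  0.0452]
420 250 [ 0.4112 -0.3737  0.0021]
[0.6534 0.0165 0.018 ]
[ 0.7036 -0.2675  0.018 ]
[ 0.4545 -0.014   0.018 ]
[ 0.5042 -0.301   0.018 ]
```

View pics/topc.png

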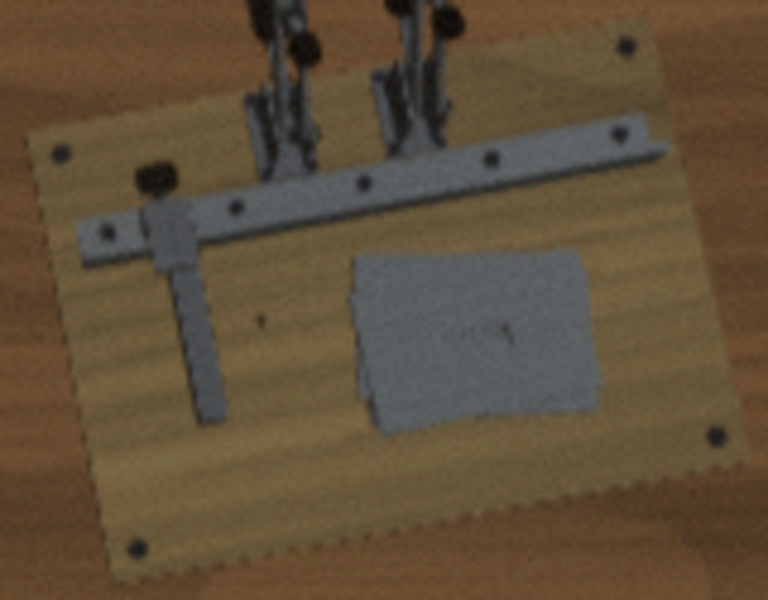

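```bash
cat >> h.py <<'E'
def crop(f,x0,x1,y0,y1,s,out,g=1.6):
    im=cv2.imread(f'pics/{f}.png'); cv2.imwrite(f'pics/{out}.png',cv2.resize(cv2.convertScaleAbs(im[y0:y1,x0:x1],alpha=g),None,fx=s,fy=s,interpolation=cv2.INTER_CUBIC))
E
python3 - <<'E'
from h import *
crop('side0',205,395,180,350,3.5,'sidec')
crop('top0',255,375,135,215,6.6,'topd')
P,_,d=world('top0')
for v in range(140,185,2): print(v,P[v,320].round(3), P[v,295].round(3))
a=plane('top0',257.7,175.6,.018);b=plane('top0',378.5,152.7,.018);print(a,b,np.degrees(np.arctan2(-(a-b)[0],(a-b)[1])),np.linalg.norm(a-b))
a=plane('top0',280.6,176.3,.046);b=plane('top0',287.3,207.1,.046);print(a,b,np.degrees(np.arctan2((a-b)[1],(a-b)[0])))
print(Q(robot.read_state()['tcp_rot']).round(3))
E
```

```text
140 [ 0.678 -0.145  0.023] [ 0.671 -0.081  0.058]
142 [ 0.674 -0.145  0.02 ] [ 0.667 -0.081  0.055]
144 [ 0.669 -0.145  0.019] [ 0.664 -0.082  0.048]
146 [ 0.663 -0.144  0.023] [ 0.66  -0.082  0.042]
148 [ 0.659 -0.144  0.023] [ 0.657 -0.083  0.035]
150 [ 0.654 -0.144  0.022] [ 0.654 -0.083  0.029]
152 [ 0.65  -0.144  0.017] [ 0.65  -0.084  0.023]
154 [ 0.644 -0.143  0.023] [ 0.645 -0.084  0.021]
156 [ 0.639 -0.143  0.023] [ 0.639 -0.083  0.027]
158 [ 0.634 -0.143  0.021] [ 0.636 -0.083  0.02 ]
160 [ 0.625 -0.139  0.047] [ 0.632 -0.084  0.018]
162 [ 0.621 -0.139  0.041] [ 0.626 -0.083  0.023]
164 [ 0.62  -0.142  0.021] [ 0.621 -0.083  0.021]
166 [ 0.616 -0.143  0.018] [ 0.611 -0.08   0.049]
168 [ 0.611 -0.142  0.018] [ 0.611 -0.082  0.023]
170 [ 0.606 -0.142  0.018] [ 0.608 -0.083  0.015]
172 [ 0.601 -0.142  0.017] [ 0.603 -0.083  0.015]
174 [ 0.594 -0.139  0.035] [ 0.598 -0.082  0.018]
176 [ 0.589 -0.139  0.036] [ 0.593 -0.082  0.017]
178 [ 0.584 -0.139  0.036] [ 0.588 -0.082  0.02 ]
180 [ 0.579 -0.138  0.039] [ 0.583 -0.082  0.018]
182 [ 0.574 -0.137  0.042] [ 0.579 -0.082  0.017]
184 [ 0.569 -0.137  0.043] [ 0.573 -0.081  0.02 ]
[0.59585304 0.0066759  0.018     ] [ 0.64482936 -0.28454737  0.018     ] 9.546357638384377 0.29531283721441404
[ 0.58851832 -0.04582858  0.046     ] [ 0.51661996 -0.05896787  0.046     ] 10.356419782111791
[[-0.96   0.281 -0.   ]
 [ 0.281  0.96  -0.002]
 [-0.    -0.002 -1.   ]]
```

View pics/sidec.png

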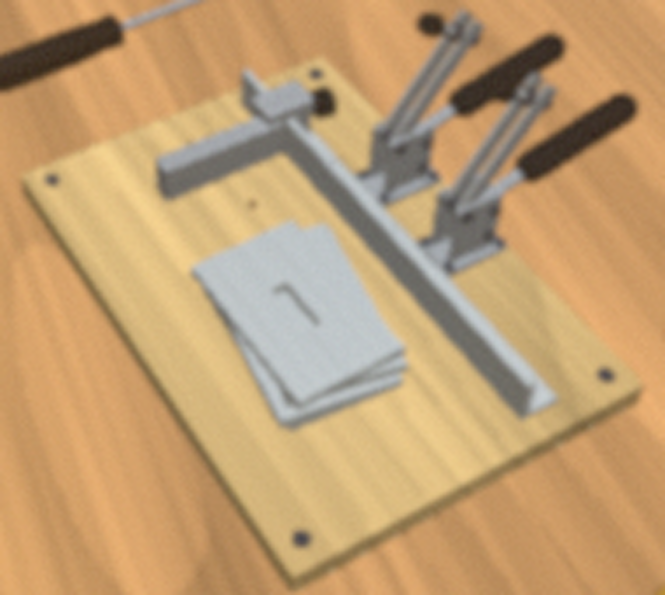

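View pics/topd.png

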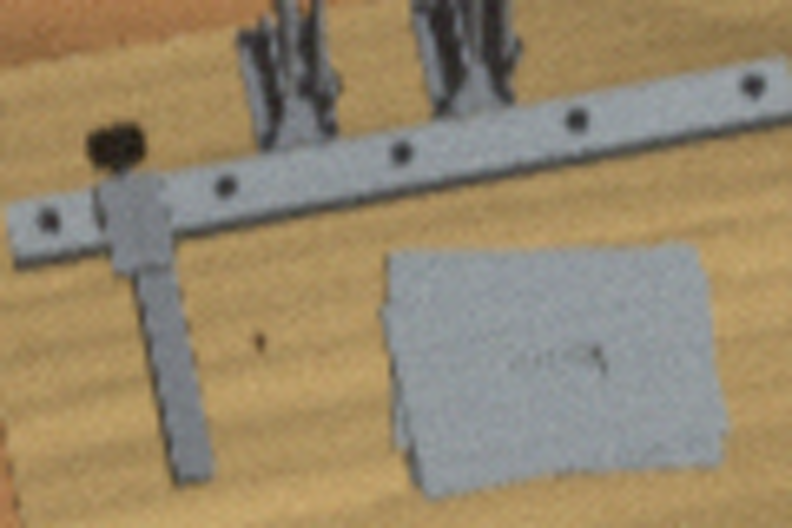

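```bash
python3 - <<'E'
from h import *
th=np.radians(9.7);ex=np.array([np.cos(th),np.sin(th)]);ey=np.array([-ex[1],ex[0]])
F=(plane('top0',257.7,175.6,.018)+plane('top0',378.5,152.7,.018))[:2]/2
S=(plane('top0',280.6,176.3,.046)+plane('top0',287.3,207.1,.046))[:2]/2
C=ex*(F@ex)+ey*(S@ey);print('corner',C)
np.savez('jig.npz',C=C,ex=ex,ey=ey)
for u,v in [(390,250),(690,245),(727,430),(720,465),(430,497),(395,445),(380,310)]:
    p=plane('top0',255+u/6.6,135+v/6.6,.036)[:2]-C; print(u,v,(1e3*p@ex).round(1),(1e3*p@ey).round(1))
st=robot.read_state();R=Q(st['tcp_rot']);print(np.degrees(np.arctan2(R[1,1],R[0,1])), st['position'])
# target 1: jig pose (-125,-100), z .12, tool y along ey
t=C+ex*(-.125)+ey*(-.10);d=np.r_[t,.12]-st['position'];print(t,'tool shift',R.T@d)
E
```

```text
corner [ 0.60404504 -0.04359929]
390 250 -21.3 -79.2
690 245 -39.9 -184.2
727 430 -106.8 -182.4
720 465 -118.4 -177.2
430 497 -109.9 -74.6
395 445 -89.6 -66.4
380 310 -41.7 -71.2
73.68454206449387 [0.18950542 0.64729177 0.22158922]
[ 0.49768104 -0.16323081] tool shift [-0.52345332 -0.69112664  0.1028593 ]
```

```bash
cat >> h.py <<'E'
def togo(jx,jy,z,st=None):
    j=np.load('jig.npz');st=st or robot.read_state();R=Q(st['tcp_rot'])
    t=np.r_[j['C']+j['ex']*jx+j['ey']*jy,z]; return R.T@(t-st['position'])
def jp(p):
    j=np.load('jig.npz');d=np.array(p)[:2]-j['C'];return d@j['ex'],d@j['ey']
E
python3 - <<'E'
from h import *
st=robot.read_state();R=Q(st['tcp_rot'])
print(R.T@(np.array([.52,.3,.16])-st['position']), togo(-.15,-.125,.12))
E
```

```text
[-0.41474344 -0.24035208  0.06205021] [-0.51195176 -0.72455882  0.10291768]
```

Call:
{"op": "servo_tool", "data": {
  "rows": [
    [0.3,-0.415,-0.24,0.062,-26],
    [0.3,-0.415,-0.24,0.062,-26],
    [0.3,-0.415,-0.24,0.062,-26],
    [0.3,-0.415,-0.24,0.062,-26],
    [0.3,-0.415,-0.24,0.062,-26],
    [0.3,-0.415,-0.24,0.062,-26],
    [0.3,-0.415,-0.24,0.062,-26],
    [0.3,-0.415,-0.24,0.062,-26],
    [0.3,-0.415,-0.24,0.062,-26],
    [0.3,-0.415,-0.24,0.062,-26],
    [0.3,-0.415,-0.24,0.062,-26],
    [0.3,-0.512,-0.725,0.103,-26],
    [0.3,-0.512,-0.725,0.103,-26],
    [0.3,-0.512,-0.725,0.103,-26],
    [0.3,-0.512,-0.725,0.103,-26],
    [0.3,-0.512,-0.725,0.103,-26],
    [0.3,-0.512,-0.725,0.103,-26],
    [0.3,-0.512,-0.725,0.103,-26],
    [0.3,-0.512,-0.725,0.103,-26],
    [0.3,-0.512,-0.725,0.103,-26]
  ]
}}

```text
t: 1.77
position: [0.4835, -0.0561, 0.1312]
tcp_rot: [-0.0, -0.085, 0.996, 0.0]
ft_force: [1.5, -0.7, -1.6]
grip_width: 0.0609
```

```bash
python3 - <<'E'
from h import *
st=robot.read_state();R=Q(st['tcp_rot']);print(st['position'],np.degrees(np.arctan2(R[1,1],R[0,1])),R[:,2],togo(-.15,-.125,.12),st['ft_force'],st['grip_width'])
E
```

```text
[ 0.4835493  -0.05609242  0.13120777] 99.69943807002161 [-1.92644093e-04  1.44598879e-04 -9.99999971e-01] [ 0.02911881 -0.13298998  0.01118932] [ 1.53785514 -0.66446441 -1.58410426] 0.06090568316766248
```

Call:
{"op": "servo_tool", "data": {
  "rows": [
    [0.3,0.03,-0.13,0.01,0],
    [0.3,0.03,-0.13,0.01,0],
    [0.3,0.03,-0.13,0.01,0],
    [0.3,0.03,-0.13,0.04,0],
    [0.3,0.03,-0.13,0.08,0],
    [0.3,0.03,-0.13,0.1,0],
    [0.3,0.03,-0.13,0.1,0],
    [0.3,0.03,-0.13,0.1,0]
  ]
}}

```text
t: 2.43
position: [0.4758, -0.1872, 0.0307]
tcp_rot: [-0.001, -0.084, 0.996, 0.0]
ft_force: [-0.3, -0.3, 0.3]
grip_width: 0.0611
```

```bash
cat > st.py <<'E'
from h import *
def show():
    st=robot.read_state();R=Q(st['tcp_rot']);j=np.load('jig.npz');f=np.array(st['ft_force'])
    print('t',round(st['t'],2),'jig mm',np.round(1e3*np.array(jp(st['position'])),1),'z',round(1e3*st['position'][2],1),'yaw',round(np.degrees(np.arctan2(R[1,1],R[0,1])),2),'f jig',np.round([f[:2]@j['ex'],f[:2]@j['ey'],f[2]],1),'tilt',R[:2,2].round(4))
show()
E
python3 st.py
```

```text
t 2.43 jig mm [-150.6 -119.9] z 30.7 yaw 99.68 f jig [-0.3 -0.2  0.3] tilt [-0.0026  0.0008]
```

Call:
{"op": "servo_tool", "data": {
  "rows": [
    [0.3,0,-0.005,0.009,0],
    [0.3,0,-0.005,0.009,0],
    [0.3,0,-0.005,0.009,0],
    [0.3,0,-0.005,0.009,0]
  ]
}}

```text
t: 2.77
position: [0.4781, -0.1925, 0.0233]
tcp_rot: [0.001, -0.084, 0.996, -0.0]
ft_force: [-1.1, 0.2, -0.8]
grip_width: 0.0611
```

```bash
python3 st.py; python3 - <<'E'
from h import *
shot('side','side1'); crop('side1',205,395,180,350,3.5,'side1c')
shot('top','top1'); crop('top1',240,400,120,245,4.8,'top1c')
E
```

```text
t 2.77 jig mm [-149.2 -125.6] z 23.3 yaw 99.69 f jig [-1.1  0.4 -0.8] tilt [ 0.0018 -0.0004]
```

View pics/side1c.png

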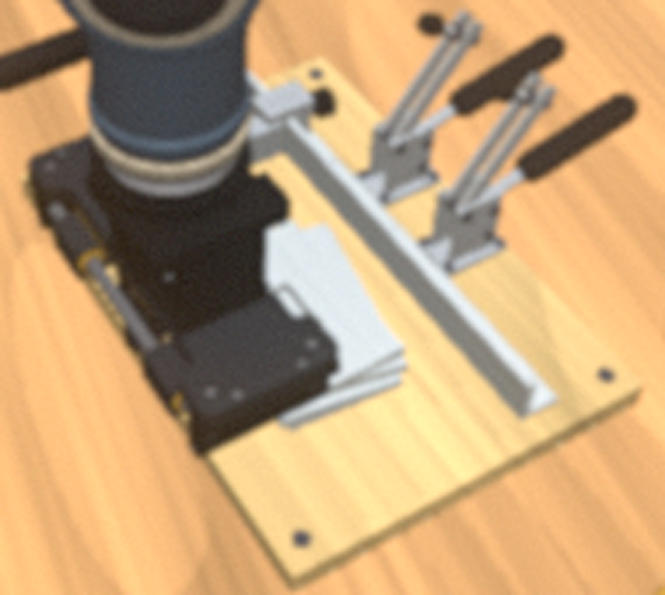

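View pics/top1c.png

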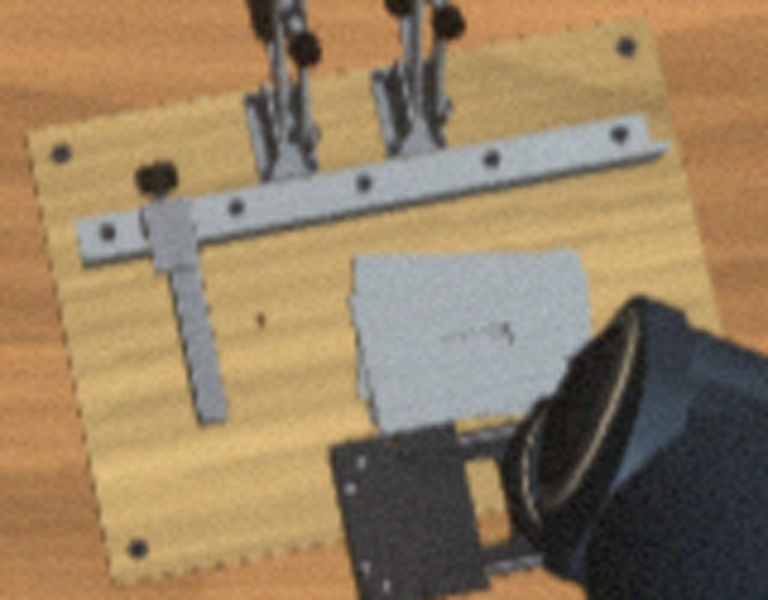

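Call:
{"op": "servo_tool", "data": {
  "rows": [
    [0.3,0,0,0.003,0],
    [0.3,0,0,0.003,0],
    [0.3,0,0,0.003,0]
  ]
}}

```text
t: 3.12
position: [0.4773, -0.1922, 0.0194]
tcp_rot: [-0.0, -0.084, 0.996, 0.0]
ft_force: [0.6, -0.2, -0.1]
grip_width: 0.061
```

```bash
python3 st.py
```

```text
t 3.12 jig mm [-150.  -125.1] z 19.4 yaw 99.69 f jig [ 0.5 -0.3 -0.1] tilt [-0.0002  0.0002]
```

Call:
{"op": "servo_tool", "data": {
  "rows": [
    [0.3,-0.008,0,-0.0005,0],
    [0.3,-0.015,0,-0.0005,0],
    [0.3,-0.02,0,-0.0005,0],
    [0.3,-0.024,0,-0.0005,0],
    [0.3,-0.028,0,-0.0005,0],
    [0.3,-0.032,0,-0.0005,0],
    [0.3,-0.036,0,-0.0005,0],
    [0.3,-0.04,0,-0.0005,0],
    [0.3,-0.044,0,-0.0005,0],
    [0.3,-0.048,0,-0.0005,0],
    [0.3,-0.052,0,-0.0005,0],
    [0.3,-0.056,0,-0.0005,0],
    [0.3,-0.059,0,-0.0005,0],
    [0.3,-0.062,0,-0.0005,0],
    [0.3,-0.062,0,-0.0005,0]
  ]
}}

```text
t: 4.37
position: [0.5391, -0.1817, 0.0199]
tcp_rot: [0.0, -0.085, 0.996, 0.0]
ft_force: [-0.9, -0.0, -0.8]
grip_width: 0.061
```

```bash
python3 st.py; python3 - <<'E'
from h import *
shot('top','top2'); crop('top2',240,400,120,245,4.8,'top2c')
E
```

```text
t 4.37 jig mm [ -87.3 -125.2] z 19.9 yaw 99.7 f jig [-0.9  0.1 -0.8] tilt [0.0003 0.0001]
```

View pics/top2c.png

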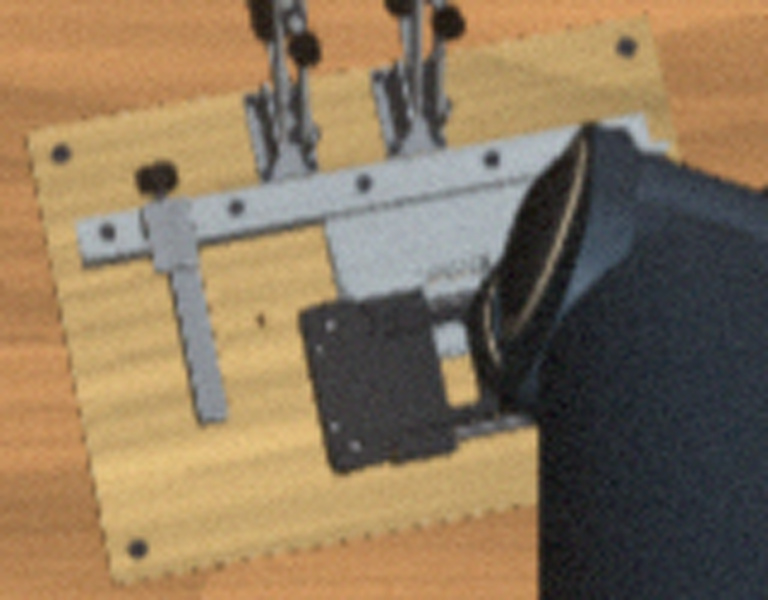

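Call:
{"op": "servo_tool", "data": {
  "rows": [
    [0.3,-0.001,0,0,0],
    [0.3,-0.002,0,0,0],
    [0.3,-0.003,0,0,0],
    [0.3,-0.003,0,0,0]
  ]
}}

```text
t: 4.75
position: [0.5414, -0.1814, 0.0199]
tcp_rot: [-0.0, -0.084, 0.996, 0.0]
ft_force: [-3.2, 0.4, 0.6]
grip_width: 0.0609
```

Call:
{"op": "servo_tool", "data": {
  "rows": [
    [0.3,-0.001,0,0,0],
    [0.3,-0.001,0,0,0],
    [0.3,-0.002,0,0,0],
    [0.3,-0.002,0,0,0]
  ]
}}

```text
t: 5.08
position: [0.5436, -0.181, 0.0199]
tcp_rot: [0.0, -0.084, 0.996, 0.0]
ft_force: [-2.4, -0.2, 0.1]
grip_width: 0.0608
```

```bash
python3 st.py
```

```text
t 5.08 jig mm [ -82.7 -125.3] z 19.9 yaw 99.69 f jig [-2.4  0.2  0.1] tilt [0.0002 0.    ]
```

Call:
{"op": "servo_tool", "data": {
  "rows": [
    [0.3,-0.001,0,0,0],
    [0.3,-0.001,0,0,0],
    [0.3,-0.002,0,0,0],
    [0.3,-0.002,0,0,0]
  ]
}}

```text
t: 5.42
position: [0.5455, -0.1808, 0.0199]
tcp_rot: [-0.0, -0.084, 0.996, 0.0]
ft_force: [-2.7, -0.7, 1.6]
grip_width: 0.061
```

```bash
python3 st.py
```

```text
t 5.42 jig mm [ -80.8 -125.3] z 19.9 yaw 99.69 f jig [-2.8 -0.2  1.6] tilt [-0.0002  0.    ]
```

Call:
{"op": "servo_tool", "data": {
  "rows": [
    [0.3,-0.001,0,0,0],
    [0.3,-0.001,0,0,0],
    [0.3,-0.002,0,0,0],
    [0.3,-0.002,0,0,0]
  ]
}}

```text
t: 5.75
position: [0.5464, -0.1806, 0.0198]
tcp_rot: [-0.001, -0.084, 0.996, 0.0]
ft_force: [-4.2, -1.1, 2.4]
grip_width: 0.0605
```

```bash
python3 st.py
```

```text
t 5.75 jig mm [ -79.9 -125.3] z 19.8 yaw 99.65 f jig [-4.3 -0.4  2.4] tilt [-0.0022  0.0003]
```

Call:
{"op": "servo_tool", "data": {
  "rows": [
    [0.3,-0.001,0,0,0],
    [0.3,-0.001,0,0,0],
    [0.3,-0.002,0,0,0],
    [0.3,-0.002,0,0,0]
  ]
}}

```text
t: 6.08
position: [0.5464, -0.1805, 0.0195]
tcp_rot: [-0.003, -0.084, 0.996, 0.001]
ft_force: [-8.6, -0.2, 4.6]
grip_width: 0.0606
```

```bash
python3 st.py
```

```text
t 6.08 jig mm [ -79.9 -125.3] z 19.5 yaw 99.61 f jig [-8.5  1.2  4.6] tilt [-0.006   0.0007]
```

Call:
{"op": "servo_tool", "data": {
  "rows": [
    [1,0.015,0,0,0],
    [1,0.03,0,0,0],
    [1,0.03,-0.03,0,0],
    [1,0.03,-0.06,0,0],
    [1,0.03,-0.09,0,0],
    [1,0.03,-0.1,0,0],
    [1,0.03,-0.1,0,0],
    [1,0,-0.1,0,0],
    [1,-0.03,-0.1,0,0],
    [1,-0.041,-0.1,0,0],
    [1,-0.041,-0.1,0,0],
    [1,-0.041,-0.1,0,0]
  ]
}}

```text
t: 7.08
position: [0.607, -0.2695, 0.0195]
tcp_rot: [-0.0, -0.086, 0.996, 0.001]
ft_force: [-0.3, -0.6, -0.3]
grip_width: 0.0007
```

```bash
python3 st.py; python3 - <<'E'
from h import *
shot('top','top3'); crop('top3',240,400,120,245,4.8,'top3c')
shot('side','side3'); crop('side3',205,395,180,350,3.5,'side3c')
E
```

```text
t 7.08 jig mm [ -35.2 -223.1] z 19.5 yaw 99.85 f jig [-0.4 -0.6 -0.3] tilt [-0.0005  0.0012]
```

View pics/top3c.png

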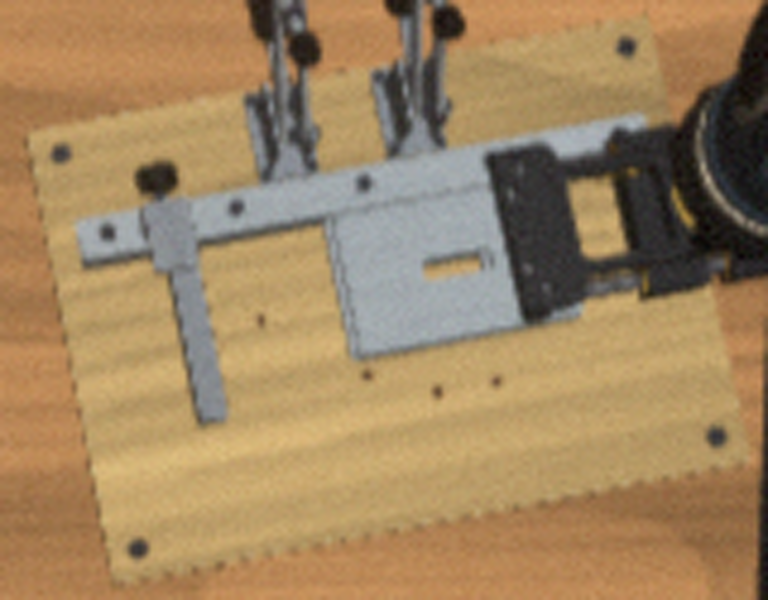

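View pics/side3c.png

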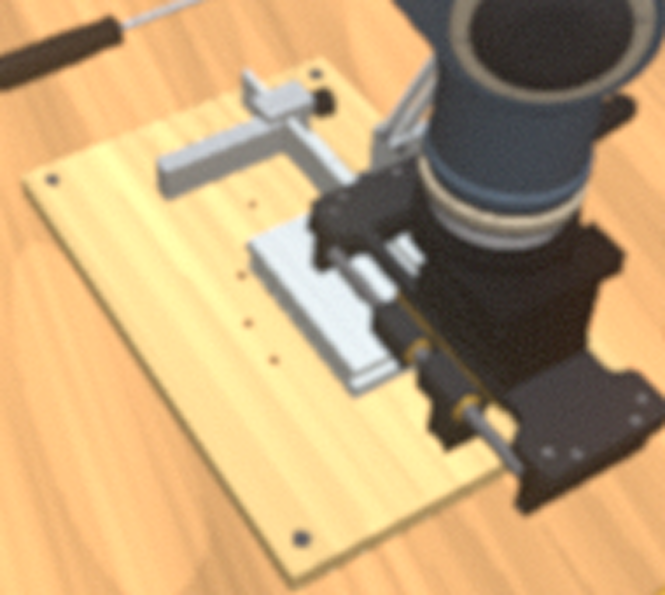

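Call:
{"op": "servo_tool", "data": {
  "rows": [
    [1,0,0.01,0,0],
    [1,0,0.02,0,0],
    [1,0,0.026,0,0],
    [1,0,0.03,0,0],
    [1,0,0.034,0,0],
    [1,0,0.038,0,0],
    [1,0,0.042,0,0],
    [1,0,0.046,0,0],
    [1,0,0.05,0,0],
    [1,0,0.054,0,0],
    [1,0,0.058,0,0],
    [1,0,0.062,0,0],
    [1,0,0.066,0,0],
    [1,0,0.07,0,0],
    [1,0,0.074,0,0],
    [1,0,0.078,0,0],
    [1,0,0.081,0,0],
    [1,0,0.084,0,0],
    [1,0,0.086,0,0],
    [1,0,0.086,0,0]
  ]
}}

```text
t: 8.85
position: [0.592, -0.186, 0.0198]
tcp_rot: [-0.0, -0.085, 0.996, 0.0]
ft_force: [-0.0, 0.0, 0.2]
grip_width: 0.0001
```

```bash
python3 st.py; python3 - <<'E'
from h import *
shot('top','top4'); crop('top4',240,400,120,245,4.8,'top4c')
E
```

```text
t 8.85 jig mm [ -35.9 -138.4] z 19.8 yaw 99.72 f jig [-0.   0.   0.2] tilt [-0.0006  0.0008]
```

View pics/top4c.png

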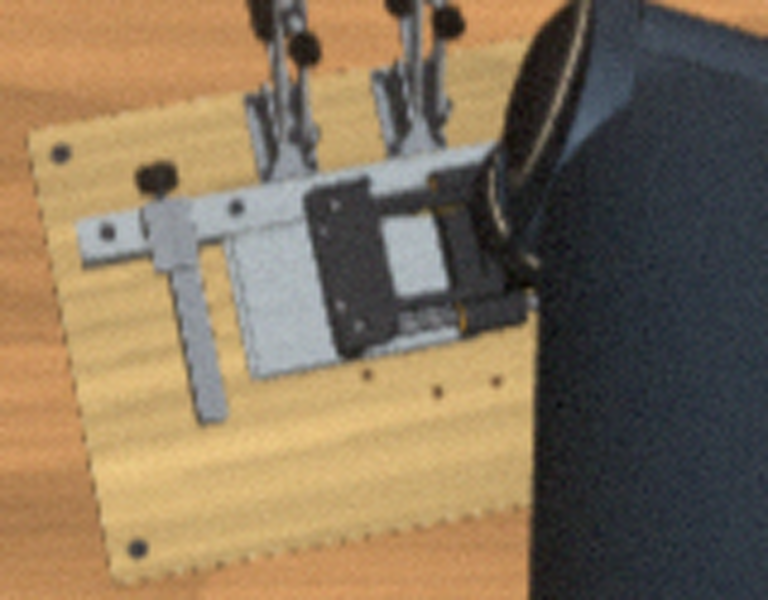

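Call:
{"op": "servo_tool", "data": {
  "rows": [
    [1,0,0.003,0,0],
    [1,0,0.006,0,0],
    [1,0,0.008,0,0],
    [1,0,0.01,0,0],
    [1,0,0.01,0,0]
  ]
}}

```text
t: 9.32
position: [0.5903, -0.1763, 0.0198]
tcp_rot: [-0.0, -0.085, 0.996, 0.0]
ft_force: [-0.1, 0.7, -0.1]
grip_width: 0.0001
```

Call:
{"op": "servo_tool", "data": {
  "rows": [
    [1,0,0.001,0,0],
    [1,0,0.001,0,0],
    [1,0,0.002,0,0],
    [1,0,0.002,0,0]
  ]
}}

```text
t: 9.65
position: [0.5901, -0.1751, 0.0199]
tcp_rot: [-0.0, -0.084, 0.996, 0.0]
ft_force: [-0.0, -0.4, 0.4]
grip_width: 0.0004
```

```bash
python3 st.py
```

```text
t 9.65 jig mm [ -35.9 -127.3] z 19.9 yaw 99.68 f jig [-0.1 -0.4  0.4] tilt [-0.0001  0.    ]
```

Call:
{"op": "servo_tool", "data": {
  "rows": [
    [1,0,0.001,0,0],
    [1,0,0.001,0,0],
    [1,0,0.002,0,0],
    [1,0,0.002,0,0]
  ]
}}

```text
t: 9.98
position: [0.5898, -0.173, 0.0199]
tcp_rot: [-0.0, -0.084, 0.996, 0.0]
ft_force: [-0.6, -0.7, -0.4]
grip_width: 0.0005
```

Call:
{"op": "servo_tool", "data": {
  "rows": [
    [1,0,0.001,0,0],
    [1,0,0.001,0,0],
    [1,0,0.002,0,0],
    [1,0,0.002,0,0]
  ]
}}

```text
t: 10.32
position: [0.5895, -0.1711, 0.02]
tcp_rot: [0.0, -0.084, 0.996, 0.0]
ft_force: [-0.1, -2.1, -0.0]
grip_width: 0.0005
```

```bash
python3 st.py; python3 - <<'E'
from h import *
shot('top','top5'); crop('top5',240,400,120,245,4.8,'top5c')
E
```

```text
t 10.32 jig mm [ -35.8 -123.2] z 20.0 yaw 99.69 f jig [-0.4 -2.  -0. ] tilt [0.0001 0.    ]
```

View pics/top5c.png

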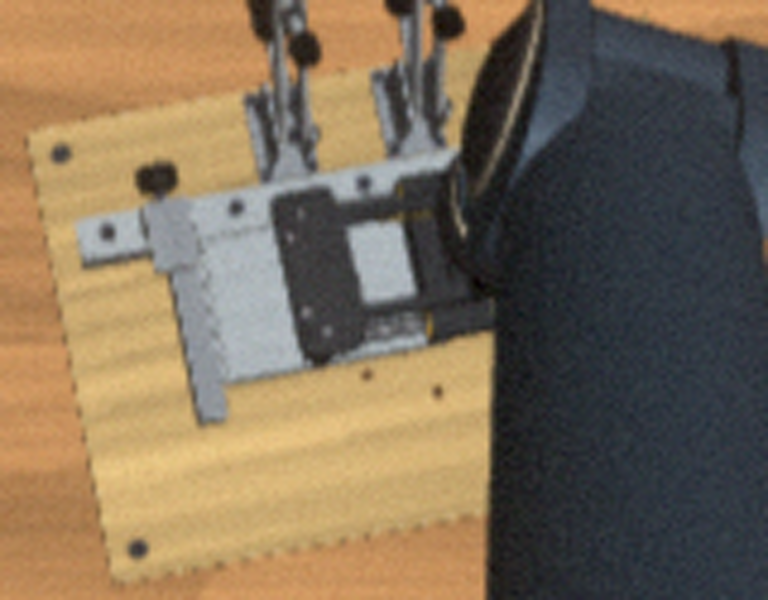

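Call:
{"op": "servo_tool", "data": {
  "rows": [
    [1,0,0.001,0,0],
    [1,0,0.001,0,0],
    [1,0,0.002,0,0],
    [1,0,0.002,0,0]
  ]
}}

```text
t: 10.7
position: [0.5892, -0.1693, 0.02]
tcp_rot: [0.0, -0.084, 0.996, -0.0]
ft_force: [-0.3, -2.4, 0.5]
grip_width: 0.0005
```

```bash
python3 st.py
```

```text
t 10.7 jig mm [ -35.9 -121.4] z 20.0 yaw 99.68 f jig [-0.7 -2.3  0.5] tilt [ 0.0001 -0.0002]
```

Call:
{"op": "servo_tool", "data": {
  "rows": [
    [1,0,0.001,0,0],
    [1,0,0.001,0,0],
    [1,0,0.001,0,0]
  ]
}}

```text
t: 10.95
position: [0.589, -0.1682, 0.0199]
tcp_rot: [-0.0, -0.084, 0.996, 0.0]
ft_force: [0.0, -2.3, 0.3]
grip_width: 0.0006
```

```bash
python3 st.py
```

```text
t 10.95 jig mm [ -35.9 -120.3] z 19.9 yaw 99.68 f jig [-0.4 -2.3  0.3] tilt [-0.0001  0.0001]
```

Call:
{"op": "servo_tool", "data": {
  "rows": [
    [1,0,0.001,0,0],
    [1,0,0.001,0,0],
    [1,0,0.002,0,0],
    [1,0,0.002,0,0]
  ]
}}

```text
t: 11.28
position: [0.5887, -0.1668, 0.02]
tcp_rot: [0.0, -0.084, 0.996, -0.0]
ft_force: [1.1, -4.4, -0.2]
grip_width: 0.0004
```

```bash
python3 st.py
```

```text
t 11.28 jig mm [ -35.9 -118.8] z 20.0 yaw 99.67 f jig [ 0.4 -4.6 -0.2] tilt [ 0.0004 -0.0007]
```

Call:
{"op": "servo_tool", "data": {
  "rows": [
    [1,0,0.001,0,0],
    [1,0,0.001,0,0],
    [1,0,0.002,0,0],
    [1,0,0.002,0,0]
  ]
}}

```text
t: 11.62
position: [0.5887, -0.1667, 0.0203]
tcp_rot: [0.001, -0.084, 0.996, -0.002]
ft_force: [0.6, -6.9, -0.7]
grip_width: 0.0004
```

```bash
python3 st.py
```

```text
t 11.62 jig mm [ -35.8 -118.8] z 20.3 yaw 99.6 f jig [-0.6 -6.9 -0.7] tilt [ 0.0017 -0.0029]
```

Call:
{"op": "servo_tool", "data": {
  "rows": [
    [1,0,0.001,0,0],
    [1,0,0.0015,0,0],
    [1,0,0.0015,0,0],
    [1,0,0.0015,0,0]
  ]
}}

```text
t: 11.95
position: [0.5887, -0.1667, 0.0205]
tcp_rot: [0.001, -0.083, 0.997, -0.002]
ft_force: [1.3, -9.3, -1.1]
grip_width: 0.0004
```

```bash
python3 st.py
```

```text
t 11.95 jig mm [ -35.8 -118.8] z 20.5 yaw 99.55 f jig [-0.2 -9.4 -1.1] tilt [ 0.0027 -0.0045]
```

Call:
{"op": "servo_tool", "data": {
  "rows": [
    [1,0,-0.008,0,0],
    [1,0,-0.02,0,0],
    [1,0,-0.026,0,0],
    [1,0.03,-0.026,0,0],
    [1,0.06,-0.026,0,0],
    [1,0.078,-0.026,0,0],
    [1,0.078,-0.026,0,0],
    [1,0.078,0.01,0,0],
    [0.3,0.078,0.04,0,0],
    [0.3,0.078,0.059,0,0],
    [0.3,0.078,0.059,0,0],
    [0.3,0.078,0.059,0,0],
    [0.3,0.078,0.059,0,0]
  ]
}}

```text
t: 13.03
position: [0.5021, -0.1183, 0.0201]
tcp_rot: [0.0, -0.084, 0.996, -0.0]
ft_force: [0.1, -0.9, 0.6]
grip_width: 0.0258
```

```bash
python3 st.py; python3 - <<'E'
from h import *
shot('top','top6'); crop('top6',240,400,120,245,4.8,'top6c')
shot('side','side6'); crop('side6',205,395,180,350,3.5,'side6c')
E
```

```text
t 13.03 jig mm [-113.1  -56.5] z 20.1 yaw 99.67 f jig [-0.1 -0.9  0.6] tilt [ 0.0009 -0.0002]
```

View pics/top6c.png

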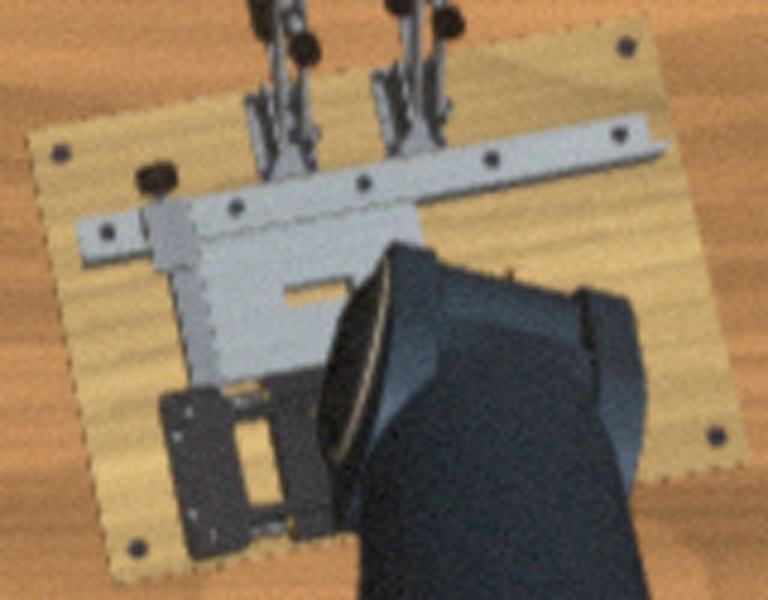

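View pics/side6c.png

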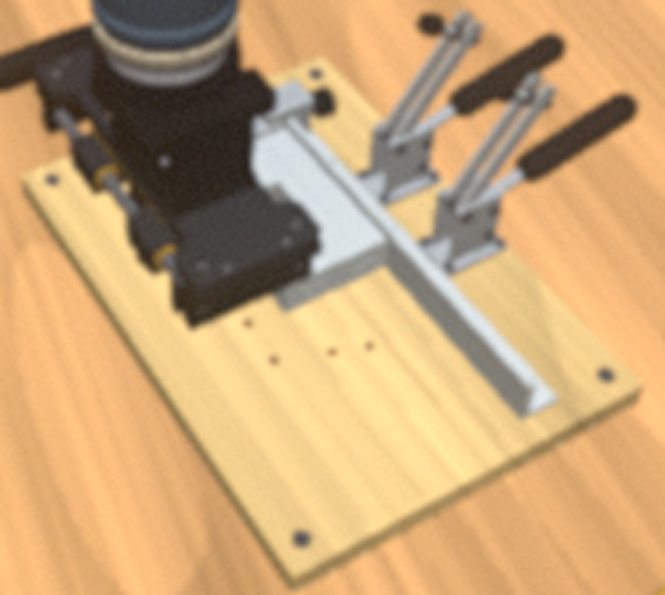

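Call:
{"op": "servo_tool", "data": {
  "rows": [
    [0.3,-0.01,0.001,0,0],
    [0.3,-0.02,0.001,0,0],
    [0.3,-0.026,0.001,0,0],
    [0.3,-0.03,0.001,0,0],
    [0.3,-0.032,0.001,0,0],
    [0.3,-0.033,0.001,0,0],
    [0.3,-0.034,0.001,0,0],
    [0.3,-0.034,0.001,0,0]
  ]
}}

```text
t: 13.8
position: [0.5344, -0.1111, 0.0199]
tcp_rot: [-0.0, -0.084, 0.996, 0.0]
ft_force: [-0.1, 0.9, 0.9]
grip_width: 0.0609
```

```bash
python3 st.py
```

```text
t 13.8 jig mm [-80.  -54.8] z 19.9 yaw 99.68 f jig [0.  0.9 0.9] tilt [-0.0003  0.0001]
```

Call:
{"op": "servo_tool", "data": {
  "rows": [
    [0.3,-0.001,0,0,0],
    [0.3,-0.001,0,0,0],
    [0.3,-0.002,0,0,0],
    [0.3,-0.002,0,0,0],
    [0.3,-0.002,0,0,0]
  ]
}}

```text
t: 14.22
position: [0.5347, -0.111, 0.0196]
tcp_rot: [-0.002, -0.084, 0.996, 0.0]
ft_force: [-5.5, -0.3, 2.8]
grip_width: 0.0612
```

```bash
python3 st.py
```

```text
t 14.22 jig mm [-79.7 -54.7] z 19.6 yaw 99.64 f jig [-5.5  0.6  2.8] tilt [-0.0035  0.0003]
```

Call:
{"op": "servo_tool", "data": {
  "rows": [
    [0.3,-0.001,0,0,0],
    [0.3,-0.001,0,0,0],
    [0.3,-0.002,0,0,0],
    [0.3,-0.002,0,0,0],
    [0.3,-0.002,0,0,0]
  ]
}}

```text
t: 14.63
position: [0.5348, -0.111, 0.0192]
tcp_rot: [-0.004, -0.084, 0.996, 0.001]
ft_force: [-9.0, -1.4, 5.6]
grip_width: 0.0611
```

```bash
python3 st.py; python3 - <<'E'
from h import *
shot('top','top7'); crop('top7',240,400,120,245,4.8,'top7c')
shot('side','side7'); crop('side7',250,350,200,275,7,'side7c')
E
python3 st.py
```

```text
t 14.63 jig mm [-79.6 -54.7] z 19.2 yaw 99.61 f jig [-9.1  0.1  5.6] tilt [-0.0073  0.0004]
t 14.73 jig mm [-79.7 -54.7] z 19.2 yaw 99.61 f jig [-7.5  0.6  3.8] tilt [-0.0074  0.0004]
```

View pics/top7c.png

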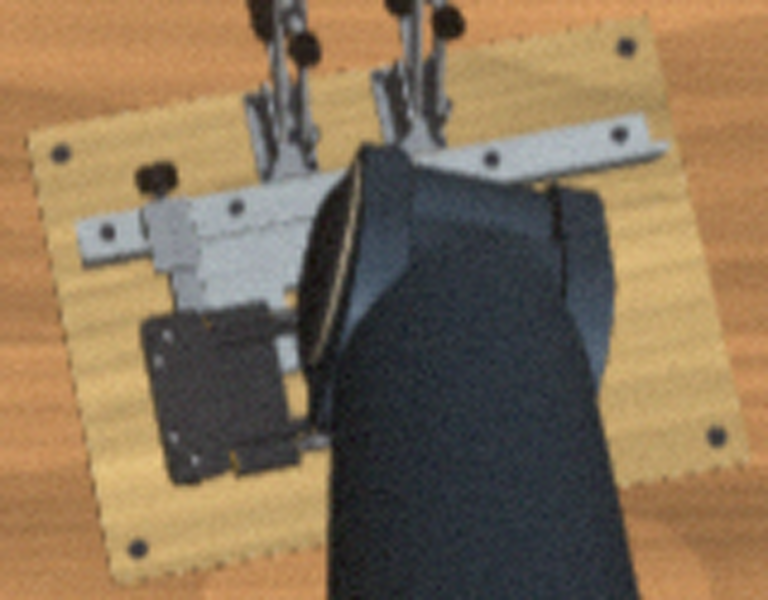

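View pics/side7c.png

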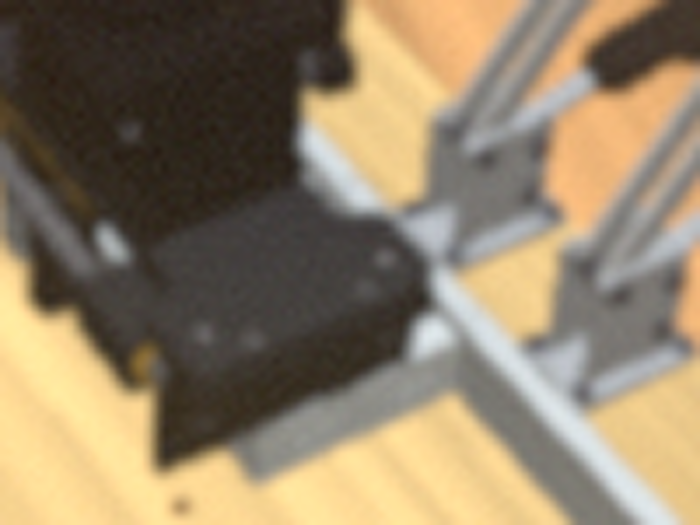

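Call:
{"op": "servo_tool", "data": {
  "rows": [
    [0.3,-0.0005,0,0,0],
    [0.3,-0.001,0,0,0],
    [0.3,-0.0015,0,0,0],
    [0.3,-0.0015,0,0,0],
    [0.3,-0.0015,0,0,0],
    [0.3,-0.0015,0,0,0]
  ]
}}

```text
t: 15.23
position: [0.5347, -0.111, 0.019]
tcp_rot: [-0.005, -0.084, 0.996, 0.001]
ft_force: [-11.2, -1.1, 5.4]
grip_width: 0.0609
```

```bash
cat > av.py <<'E'
from st import *
j=np.load('jig.npz');F=[]
for i in range(12):
    get_image('side');f=np.array(robot.read_state()['ft_force']);F.append([f[:2]@j['ex'],f[:2]@j['ey'],f[2]])
print(np.mean(F,0),np.std(F,0)); show()
E
python3 av.py
```

```text
t 15.23 jig mm [-79.7 -54.7] z 19.0 yaw 99.59 f jig [-11.2   0.8   5.4] tilt [-0.0104  0.0005]
[-11.21533491   0.47024047   5.93801297] [0.43276991 0.71460864 0.53994212]
t 15.83 jig mm [-79.7 -54.7] z 19.0 yaw 99.59 f jig [-10.9  -0.6   6.6] tilt [-0.0103  0.0005]
```

Call:
{"op": "servo_tool", "data": {
  "rows": [
    [0.3,-0.0002,0,-0.0003,0],
    [0.3,-0.0004,0,-0.0006,0],
    [0.3,-0.0004,0,-0.0006,0],
    [0.3,-0.0004,0,-0.0006,0],
    [0.3,-0.0004,0,-0.0006,0],
    [0.3,-0.0004,0,-0.0006,0]
  ]
}}

```text
t: 16.33
position: [0.5347, -0.1109, 0.0191]
tcp_rot: [-0.006, -0.084, 0.996, 0.001]
ft_force: [-10.7, -2.7, 2.6]
grip_width: 0.061
```

```bash
python3 av.py
```

```text
t 16.33 jig mm [-79.7 -54.7] z 19.1 yaw 99.59 f jig [-11.   -0.9   2.6] tilt [-0.0111  0.0005]
[-10.56092496  -0.39181914   2.17301239] [0.45893283 0.48897397 0.51535013]
t 16.93 jig mm [-79.7 -54.7] z 19.0 yaw 99.59 f jig [-11.   -0.6   1.6] tilt [-0.0111  0.0004]
```

Call:
{"op": "servo_tool", "data": {
  "rows": [
    [0.3,-0.0004,0,0,0],
    [0.3,-0.0007,0,0,0],
    [0.3,-0.0007,0,0,0],
    [0.3,-0.0007,0,0,0],
    [0.3,-0.0007,0,0,0],
    [0.3,-0.0007,0,0,0]
  ]
}}

```text
t: 17.43
position: [0.5347, -0.1109, 0.019]
tcp_rot: [-0.006, -0.084, 0.996, 0.001]
ft_force: [-11.3, -2.0, 3.9]
grip_width: 0.0607
```

```bash
python3 av.py;python3 - <<'E'
from h import *
shot('wrist','w8'); shot('top','top8'); crop('top8',262,312,150,205,10,'top8c')
shot('side','side8'); crop('side8',205,395,180,350,3.5,'side8c')
E
python3 st.py
```

```text
t 17.43 jig mm [-79.7 -54.7] z 19.0 yaw 99.58 f jig [-11.4  -0.1   3.9] tilt [-0.0125  0.0005]
[-12.22278725  -0.32868573   3.76320668] [0.69310936 0.40106994 0.33575921]
t 18.03 jig mm [-79.7 -54.7] z 19.0 yaw 99.58 f jig [-12.2  -0.3   3.5] tilt [-0.0124  0.0005]
t 18.18 jig mm [-79.6 -54.7] z 19.0 yaw 99.59 f jig [-12.4   1.2   2.9] tilt [-0.0124  0.0005]
```

View pics/w8.png

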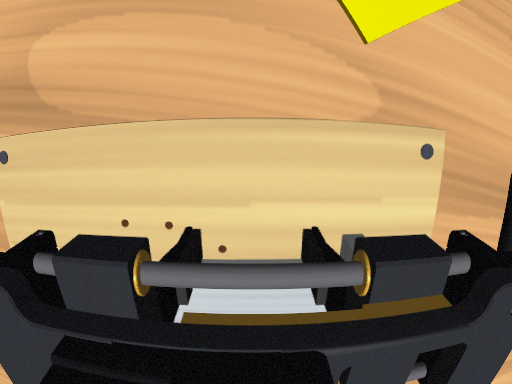

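View pics/top8c.png

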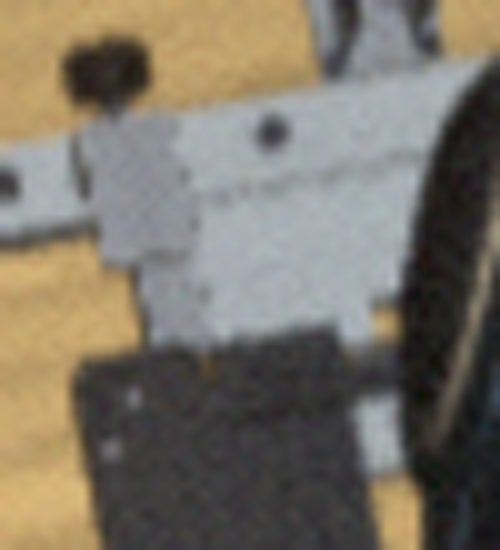

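View pics/side8.png

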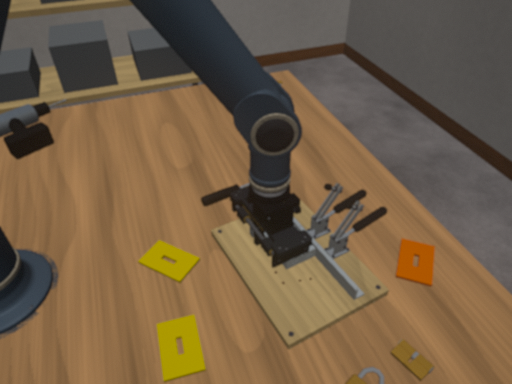

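```bash
python3 -c "
from h import *
print(robot.hand_in())"; python3 st.py
```

```text
the job is handed in; nothing more can be done
None
the job is handed in; nothing more can be done
```

The stack is square in the jig corner, and I handed in at about 18 s (limit 58 s) with the arm still pressing it against the back fence.

- **Squaring:** I first pushed the stack onto the fence with the half-open fingers. I then tapped its free end against the end stop with the shut fingers, to about 9 N.
- **Pressing:** I went back to the front and built up the steady push. Averaged over 12 readings it was 12.2 N with 0.7 N of scatter. The tool stood still at x = -79.7 mm in the stop frame, the same place where the first push met the fence.
- **Pictures:** The top view shows no gap at the end stop and only a thin dark line along the fence. In the side view taken just before the final press, the plate edges line up. In the last views the gripper hides part of the stack. I didn't disturb the padlock, cylinder or screwdriver.
- **What was not ideal:**
  - **Tilt:** Under load the tool tilts about 0.012 rad. That is about 0.3 mm over the stack height, so the push bears a little more on the upper plates than the lower ones.
  - **Downward drag:** About 3–4 N of downward friction acts on the plates from the fingers.
  - **Not checked:** I could not measure the pressure on each plate separately.

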